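Square a tile sample into the mounting jig and close the stop on it

ROBOT

A 6-joint arm with a two-finger parallel gripper is mounted at the origin on the work surface. World frame = base frame: x ahead of the robot, y to its left, z up, the work surface at z = 0. Lengths are in mm, angles in rad, forces in N, time in s.
With the tool pointing down it reaches from about 375 to 825 mm from the base axis. Payload 5.5 kg.
Tool frame: the origin (TCP) lies at the very end of the fingers, on their centre line; the grasp point (between the pads) lies behind it (arm.grip_point_offset is the z of the grasp point in the tool frame, in mm); z points along the fingers, y is the line along which they close (so a half turn about z gives the same grasp; the last joint's range is limited). The gripper opens to 85 mm and grips with 20 to 120 N. Pads are 22 mm wide; open, the fingers measure 114 mm over their backs; the gripper's body (76 mm by 85 mm) begins 54 mm behind the grasp point. The pads swing forward as they close: fully open they stand 13 mm farther back than shut.
Start: joints at [0, 0.314, -0.047, 1.21, 0, 1.571], TCP at [599.996, -0, 231.299] pointing down, gripper open.
Joint ranges: [-2.67, 2.67], [-0.69, 1.73], [-1.03, 1.25], [-2.08, 2.16], [-1.42, 1.45], [-3.14, 3.14]. Speed limits (rad/s): [2.39, 2.39, 3.01, 3.14, 3.14, 3.14].

INTERFACE

Orientations are given as a rotation vector (axis times angle).
In Python, from bench import readout, optics, job_done, arm gives the robot as it stands.
- The arm moves only by the tool apply_moves, never from a script. Its arguments are lists of equal length, an entry for each row: "translation": the shift along the tool's x, y, z normalised to -1 to 1, where 1 is 0.03 m, a list of three; "angular": the turn, a rotation vector about the tool's x, y, z normalised to -1 to 1, where 1 is 5 degrees, a list of three. A call has 1 to 5 rows; each row shifts and turns the commanded pose from where the row before left it, along the tool's axes as they then stand; what a row does not reach is not made up. A row lasts 1/12 s, in which the tool goes at most 41.7 mm and 7.16 degrees, less where a joint would pass 70% of its speed; a pose out of reach is approached as far as the arm can. A call with a number of a shift or a turn outside -1 to 1 is refused whole. A call with a gripper value outside its range is refused whole. "jaw" is the closure in counts, from 0 (fully open) to 255 (shut), set as the call begins (left out, the last holds). The fingers move at their own pace and stop on an object; the grip force is fixed at half the most. Time passes only in rows, so rows that do not move let the fingers close. It gives the time, the measured TCP pose, the force, the opening and the grip force at its end, in the units of the state.
- readout.get_obs(): the state, without advancing time (a new reading comes with each control period).
- optics.get_image(name): name is "scene" or "side" or "wrist"; returns (picture, depth): 400x640x3 uint8, red, green, blue; 400x640 float32, mm along the optical axis (not along the pixel's ray), 0 where there is no reading.
- optics.camera_params(name): a dict with "fx", "fy", "cx", "cy" (pixels), "extrinsics" (4x4, takes a point from world to camera coordinates). Camera axes: x right, y down, z forward; pixel columns grow to the right and rows downward; lengths in mm; the calibration is good to about 2 mm. A picture is of the moment at which its call begins: read the wrist's pose just before it. camera_params takes no time and is no camera call; for the wrist camera it gives the pose at the moment of the call.
- job_done(): hands the job in; it is judged then, once.
The state is a dict: "time_s": time; "qpos": joint angles; "joint_vel": joint speeds; "joint_efforts": joint torques, N m; "position": TCP position; "orientation": TCP orientation; "contact_force": force on the tool from outside, world axes, zero at the start; "wrist_torque": the same for the moment, N m; "finger_gap": finger opening in mm; "gripper_force": force on a finger pad.
Only numpy, scipy, OpenCV 4.12 (cv2) and the standard library are available. Lean on these libraries where they do the work, as an engineer would, in place of code of your own. Each camera call takes 0.05 s, during which the arm holds its last target. There are 200 camera calls.

TASK

On the plywood mounting jig, push the loose white tile fully home into the fence corner, its long edge flush along the long back fence and its short end flush against the short end fence, lying flat on the board. Slide the red stop along the back fence until it rests against the tile's free end, and let go. Do not disturb the other samples, the glue bottle or the roll of tape.

Things in the scene. Friction and masses are not known exactly. Their poses are not given: they have to be found in the camera images.
- jig: Fixed plywood board 12 mm thick, x -100..100, y -120..190 mm about its origin (on the underside), at varying place and yaw. Two dark steel fences stand 22 mm above the board: the long back fence along y (inner face x = +60 mm, 25 mm thick, full length) and the short end fence (inner face y = -100 mm, 20 mm thick, x -60..60). +x points to the back fence, +y away from the end fence.
- corner (a point): Inner corner where the two fences meet, at the board's top face: (60, -100, 12) mm in the jig frame. Axes as the jig.
- tile: Loose white ceramic tile sample, 80 (x) x 120 (y) x 18 mm thick, 0.3 to 0.55 kg, origin at the centre of its underside. Starts on the jig's board, askew by at most 0.3 rad, off both fences. Home: centre 40 mm from the back fence and 60 mm from the end fence, (20, -40, 12) mm in the jig frame, its axes along the jig's.
- stop (a joint): Travel (m) of the red plastic stop riding on the back fence: 0 is the end away from the end fence; it grows as the stop slides to the jig's -y, up to 0.175. It touches the end of a tile that is home at 0.145. Starts between 0 and 0.03, takes about 3 N to slide, stays where left, and pushes along whatever its blade meets.
- stop_face (a point): Middle of the stop's flat working face, which looks to the jig's -y and touches the tile: the face of a blade 12 mm thick (to +y) that reaches in front of the back fence, jig x -5..+60 mm, jig z 13.5..46.5 mm. Axes as the jig.
- stop_grip (a point): Centre of the stop's upright red grip tab, 30 (x) x 20 (y) x 45 mm high (jig z 47..92 mm), standing over the back fence on a saddle 35 (x) x 40 (y) x 12 mm whose top is at jig z 47 mm. It can be pushed or pinched from above. It lies 45 mm in x and 20 mm in y from the stop face. Axes as the jig.
- sample0: Bystander: lower of two stacked square stone samples, 100 x 100 x 12 mm, origin at the centre of its underside.
- sample1: Bystander: upper of the two stacked samples, 100 x 100 x 12 mm, origin at the centre of its underside.
- glue: Bystander: standing white glue bottle with an orange cap, 52 mm across and 130 mm high, origin at the centre of its underside.
- tape: Bystander: blue ring-shaped roll of tape lying flat, 100 mm across, 24 mm high, origin at the centre of its underside.
There are look-alikes about, which are no part of the job. Leave any black or orange look-alike of the tile alone.

How it is judged:
By the outcome, as a careful person would: the job done as asked, in the order asked, and still so for the second after the job is handed in, with the robot touching nothing.
It also fails if it takes over 42 s, if anything falls off the work surface, if the arm or the gripper's body presses on something with over 40 N, if the wrist force passes 120 N, or if a joint passes its speed limit or range.

## Working session

There is one attempt and no reset: what is moved stays moved. The work goes in short steps, Python scripts to look and compute and a tool call to move; the robot and the scene stay as the last step left them, time stands still between calls to the robot, and variables do not carry over. Pictures are saved under pics/ and viewed, at most 10 in all, crops included, and the job is handed in when it is done.

Besides the shell and the picture viewer there is one more tool, called after "Call:" by a JSON object that holds its "method" and its "body". apply_moves: Moves the arm, as the interface text tells. Scaled input: -1 to 1 covers 0.03 m each way for a shift and 5 degrees each way for a turn. Its arguments: {"type":"object","properties":{"translation":{"type":"array"},"angular":{"type":"array"},"jaw":{"type":"number"}},"required":["translation","angular"]}

```bash
mkdir -p pics; ls; python3 - <<'E'
from bench import readout, optics, arm
import cv2, numpy as np
o=readout.get_obs(); print(o['time_s'],o['position'],o['orientation'],arm.grip_point_offset)
for n in ['scene','side']:
    im,d=optics.get_image(n); cv2.imwrite(f'pics/{n}0.png',im[...,::-1]); np.savez(f'{n}0.npz',im=im,d=d,**optics.camera_params(n))
    p=optics.camera_params(n); E=np.array(p['extrinsics']); print(n,p['fx'],(-E[:3,:3].T@E[:3,3]).round())
E
```

```text
pics
0.0 [5.99418302e+02 1.36931399e-02 2.30411731e+02] [-2.22052333e+00 -2.22058182e+00  1.91600298e-03] -18.700000000000003
scene 502.92129000993054 [1404.  281. 1113.]
side 448.11614387839074 [ -68. -654.  721.]
```

View pics/scene0.png

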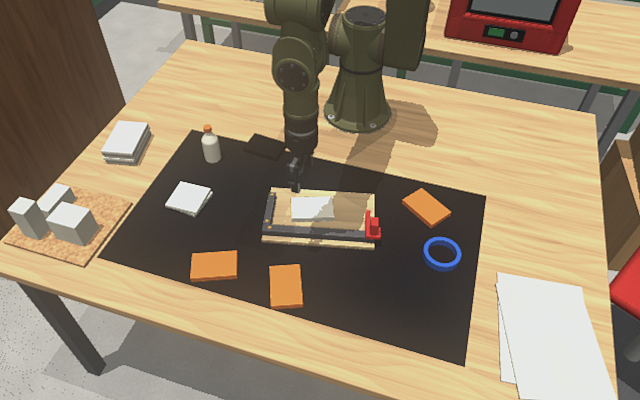

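View pics/side0.png

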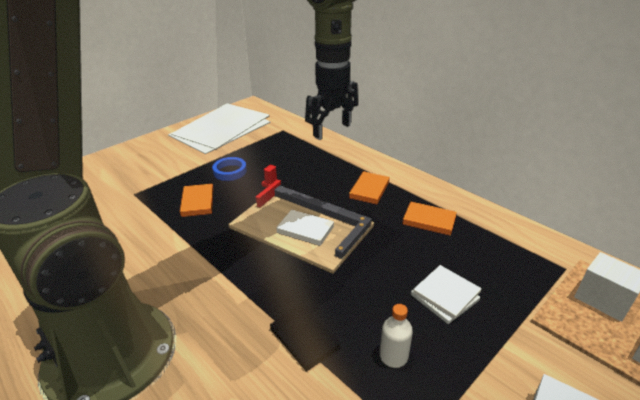

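The scene shows the jig near pixels (262–380, 190–248), with the end fence at the left, the back fence nearest the camera, the tile at about (312, 208) and the red stop at about (374, 226). The side view agrees: tile at (305, 228), stop at (268, 183).

```bash
cat > h.py <<'E'
import numpy as np, cv2
from bench import readout, optics
def grab(n):
    p=optics.camera_params(n); im,d=optics.get_image(n); return im,d,p
def world(d,p):
    E=np.array(p['extrinsics']); v,u=np.mgrid[:d.shape[0],:d.shape[1]]
    c=np.stack([(u-p['cx'])/p['fx']*d,(v-p['cy'])/p['fy']*d,d],-1)
    return (c-E[:3,3])@E[:3,:3]
def rect(P):
    (c,s,a)=cv2.minAreaRect(P[:,:2].astype(np.float32)); return np.round(c,1),np.round(s,1),round(a,2)
def masks(im,W,d):
    i=im.astype(int); mx=i.max(-1); mn=i.min(-1); z=W[...,2]; ok=(d>0)
    roi=ok&(W[...,0]>350)&(W[...,0]<800)&(abs(W[...,1])<250)
    return dict(red=roi&(i[...,0]>120)&(i[...,1]<60)&(i[...,2]<70)&(z>15),
      white=roi&(mn>130)&(mx-mn<35)&(z>20)&(z<40),
      steel=roi&(mx<110)&(mx-mn<30)&(z>25)&(z<42),
      wood=roi&(mx-mn>40)&(z>5)&(z<20))
E
python3 - <<'E'
from h import *
im,d,p=grab('wrist'); cv2.imwrite('pics/wrist0.png',im[...,::-1])
src={'wrist':(im,d,p)}
for n in ['scene','side']:
    f=np.load(n+'0.npz'); src[n]=(f['im'],f['d'],f)
for n,(im,d,p) in src.items():
    W=world(d,p)
    for k,m in masks(im,W,d).items():
        m=cv2.erode(m.astype(np.uint8),np.ones((2,2))); nn,l,st,_=cv2.connectedComponentsWithStats(m)
        for j in range(1,nn):
            if st[j,4]>40: 
                P=W[l==j]; print(n,k,st[j].tolist(),rect(P),np.percentile(P[:,2],[5,50,95]).round(1))
E
```

```text
wrist red [197, 0, 92, 37, 1194] (array([521.1, 165.1]), array([90.8, 16.2]), 13.92) [45.6 47.3 48.9]
wrist white [187, 124, 102, 114, 6419] (array([501.1,  -4.7]), array([ 79.2, 117.9]), 20.83) [29.5 30.8 31.9]
wrist steel [273, 54, 48, 114, 1476] (array([572.7,  76.2]), array([ 22.4, 123.8]), 13.42) [33.4 34.7 35.9]
wrist steel [236, 254, 95, 24, 283] (array([ 548.3, -117.1]), array([119.9,  22.5]), 13.88) [29.  33.1 35.5]
wrist wood [289, 0, 67, 257, 2987] (array([601.2,  41.6]), array([ 13.9, 304.7]), 13.24) [11.4 12.6 13.9]
wrist wood [122, 7, 199, 261, 22196] (array([488. ,  27.1]), array([156.4, 289.8]), 13.28) [11.5 12.8 14.1]
wrist wood [398, 121, 99, 97, 5136] (array([759.3,   8.5]), array([118.4,  80.6]), 22.91) [17.  18.4 19.6]
wrist wood [397, 280, 30, 57, 530] (array([ 725.6, -187.3]), array([18.7, 86.6]), 21.81) [12.7 18.4 19.6]
scene red [371, 227, 8, 8, 47] (array([550.1, 191.6]), array([12.9, 32.9]), 60.4) [46.8 68.  82.8]
scene white [292, 197, 42, 22, 832] (array([500.6,  -4. ]), array([ 79.4, 115.7]), 21.33) [26.6 30.5 34.6]
scene steel [265, 194, 10, 26, 120] (a
[... 526 characters left out ...]
208] (array([756.8,   3.7]), array([86.7, 54.6]), 7.3) [14.5 17.9 19.6]
side red [258, 180, 22, 20, 92] (array([516.8, 172.9]), array([90.3, 36.7]), 13.87) [42.9 47.9 51. ]
side white [278, 211, 56, 30, 931] (array([499.3,  -8.7]), array([ 79.1, 116.1]), 20.03) [29.4 31.8 33.9]
side steel [276, 187, 96, 68, 994] (array([524.2,   8.2]), array([147.2, 280.3]), 14.28) [26.8 35.2 37.8]
side wood [351, 193, 29, 11, 88] (array([707.9, -18. ]), array([19.5, 77.6]), 31.77) [ 5.9 11.7 18.3]
side wood [230, 196, 123, 76, 3099] (array([490.5,  14.7]), array([161.3, 307. ]), 13.07) [10.7 13.8 16. ]
side wood [404, 217, 43, 16, 150] (array([ 727.8, -200.8]), array([ 17.1, 103. ]), 22.75) [ 6.4 11.7 18.6]
```

View pics/wrist0.png

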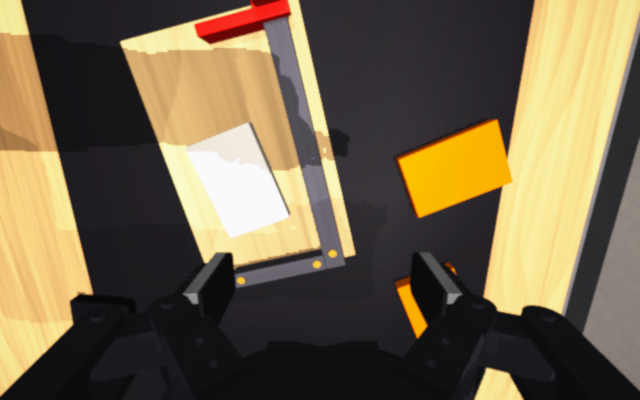

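The wrist view shows the tile at about (238, 180), the back fence from (275, 20) to (335, 255), the end fence at the bottom and the red blade at top left. The jig is yawed about 13.3°, and the tile sits about 7.5° more than that. I'll line the tool up with the jig (tool x = jig +x, tool y = jig −y) and part-close the jaw to make a wide pusher.

Call:
{"method": "apply_moves", "body": {"translation": [[0, 0, 0], [0, 0, 0], [0, 0, 0], [0, 0, 0], [0, 0, 0]], "angular": [[0, 0, 1], [0, 0, 1], [0, 0, 1], [0, 0, 1], [0, 0, 1]], "jaw": 90}}

```text
time_s: 0.57
position: [599.7, 0.0, 230.9]
orientation: [-2.653, -1.682, 0.001]
contact_force: [-0.4, -0.9, 0.4]
finger_gap: 55.6
gripper_force: 0.0
```

Call:
{"method": "apply_moves", "body": {"translation": [[0, 0, 0], [0, 0, 0], [0, 0, 0], [0, 0, 0], [0, 0, 0]], "angular": [[0, 0, 1], [0, 0, 1], [0, 0, 1], [0, 0, 1], [0, 0, 1]]}}

```text
time_s: 0.98
position: [599.7, -0.0, 230.9]
orientation: [-2.954, -1.068, 0.001]
contact_force: [-0.7, -0.5, -0.2]
finger_gap: 55.0
gripper_force: 0.0
```

Call:
{"method": "apply_moves", "body": {"translation": [[0, 0, 0], [0, 0, 0], [0, 0, 0], [0, 0, 0], [0, 0, 0]], "angular": [[0, 0, 1], [0, 0, 1], [0, 0, 1], [0, 0, 1], [0, 0, 1]]}}

```text
time_s: 1.4
position: [599.7, 0.0, 230.9]
orientation: [-3.115, -0.403, 0.001]
contact_force: [0.0, -0.7, -0.4]
finger_gap: 55.3
gripper_force: 0.0
```

Call:
{"method": "apply_moves", "body": {"translation": [[0, 0, 0], [0, 0, 0]], "angular": [[0, 0, 0.34], [0, 0, 0]]}}

```text
time_s: 1.57
position: [599.8, -0.0, 231.0]
orientation: [-3.121, -0.363, 0.001]
contact_force: [0.3, 0.2, -0.2]
finger_gap: 55.4
gripper_force: 0.0
```

```bash
cat >> h.py <<'E'
def jigfit(src):
    """jig yaw and origin from long wooden strip/board edges, all given views"""
    pass
def report(n):
    im,d,p=grab(n); W=world(d,p); r={}
    for k,m in masks(im,W,d).items():
        m=cv2.erode(m.astype(np.uint8),np.ones((2,2))); nn,l,st,_=cv2.connectedComponentsWithStats(m)
        for j in range(1,nn):
            if st[j,4]>100:
                P=W[l==j]; print(n,k,st[j].tolist(),rect(P),np.median(P[:,2]).round(1))
    return im,d,p,W
def jig(xy,yaw=13.3,o=(518.8,-11.4)):
    a=np.radians(yaw); v=np.asarray(xy)[...,:2]-np.array(o); return np.stack([v[...,0]*np.cos(a)+v[...,1]*np.sin(a),-v[...,0]*np.sin(a)+v[...,1]*np.cos(a)],-1)
def tcp():
    from scipy.spatial.transform import Rotation as R
    o=readout.get_obs(); A=R.from_rotvec(o['orientation']).as_matrix()
    print('t',round(o['time_s'],2),'tcp',np.round(o['position'],1),'jig',jig(o['position']).round(1),'toolx yaw',np.degrees(np.arctan2(A[1,0],A[0,0])).round(2),'z',A[:,2].round(3),'F',np.round(o['contact_force'],1),'gap',round(o['finger_gap'],1))
E
sed -i '/^def jigfit/,/pass$/d' h.py
python3 - <<'E'
from h import *
tcp(); im,d,p,W=report('wrist'); cv2.imwrite('pics/wrist1.png',im[...,::-1])
E
```

```text
t 1.57 tcp [599.8  -0.  231. ] jig [81.4 -7.5] toolx yaw 13.26 z [-0.001 -0.    -1.   ] F [ 0.3  0.2 -0.2] gap 55.4
wrist red [119, 176, 62, 78, 1523] (array([525.2, 164.9]), array([97.5, 38. ]), 30.97) 48.3
wrist white [258, 221, 100, 67, 4976] (array([500.2,  -5.3]), array([ 80.3, 117.1]), 21.01) 30.8
wrist steel [203, 178, 216, 20, 1853] (array([587.6,  12.6]), array([ 23.4, 252. ]), 13.3) 34.7
wrist steel [396, 197, 22, 54, 150] (array([ 571.2, -111.7]), array([69.4, 25.2]), 18.49) 34.2
wrist wood [307, 0, 85, 98, 5684] (array([749.1,   3.7]), array([96.6, 78.9]), 22.8) 18.5
wrist wood [464, 39, 117, 86, 6727] (array([ 759.3, -191.9]), array([ 78.8, 121.9]), 23.26) 18.5
wrist wood [162, 163, 253, 13, 3200] (array([599.5,  43.2]), array([ 14.8, 308.5]), 13.23) 12.8
wrist wood [176, 200, 220, 105, 12340] (array([484.9,  26.4]), array([153.5, 288.7]), 12.9) 12.8
wrist wood [108, 281, 17, 18, 176] (array([376.8, 246.1]), array([18., 21.]), 54.76) 16.2
```

View pics/wrist1.png

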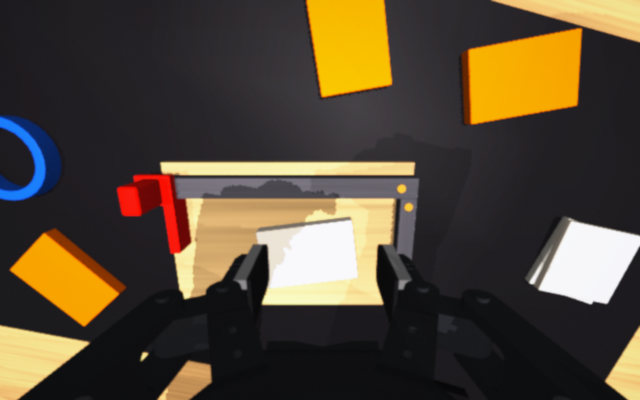

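The tool is now aligned with the jig (yaw 13.26°). In this view the tile is at (307, 252), the blade at (175, 215) and the end fence at (405, 215). Next I'll move behind the tile's −x edge and descend.

Call:
{"method": "apply_moves", "body": {"translation": [[-1, -0.1, 0], [-1, -0.1, 0], [-1, -0.1, 0], [-1, -0.1, 0], [-1, -0.18, 0]], "angular": [[0, 0, 0], [0, 0, 0], [0, 0, 0], [0, 0, 0], [0, 0, 0]]}}

```text
time_s: 2.03
position: [448.5, -17.9, 231.0]
orientation: [3.12, 0.365, -0.001]
contact_force: [-0.4, -0.6, 1.2]
finger_gap: 55.3
gripper_force: 0.0
```

Call:
{"method": "apply_moves", "body": {"translation": [[-0.72, 0, 0], [0, 0, 1], [0, 0, 1], [0, 0, 1], [0, 0, 1]], "angular": [[0, 0, 0], [0, 0, 0], [0, 0, 0], [0, 0, 0], [0, 0, 0]]}}

```text
time_s: 2.45
position: [429.1, -22.6, 110.6]
orientation: [3.12, 0.366, 0.003]
contact_force: [1.1, 0.1, -0.3]
finger_gap: 55.2
gripper_force: 0.0
```

Call:
{"method": "apply_moves", "body": {"translation": [[0, 0, 1], [0, 0, 1], [0, 0, 0.6], [0, 0, 0], [0, 0, 0]], "angular": [[0, 0, 0], [0, 0, 0], [0, 0, 0], [0, 0, 0], [0, 0, 0]]}}

```text
time_s: 2.87
position: [428.0, -22.5, 32.9]
orientation: [-3.12, -0.365, 0.004]
contact_force: [-0.6, -0.1, 0.2]
finger_gap: 55.0
gripper_force: 0.0
```

```bash
python3 - <<'E'
from h import *
tcp(); im,d,p,W=report('wrist'); cv2.imwrite('pics/wrist2.png',im[...,::-1])
E
```

```text
t 2.87 tcp [428.  -22.5  32.9] jig [-90.9  10.1] toolx yaw 13.34 z [-0.002  0.    -1.   ] F [-0.6 -0.1  0.2] gap 55.0
wrist white [176, 0, 274, 205, 44457] (array([500.2,  -4.2]), array([ 79.4, 119.7]), 20.91) 30.6
wrist steel [534, 0, 103, 203, 10910] (array([ 528.5, -121.3]), array([89.9, 22.7]), 13.5) 34.3
wrist wood [0, 0, 555, 256, 87568] (array([478.4,  15.4]), array([135. , 310.1]), 13.22) 12.6
```

View pics/wrist2.png

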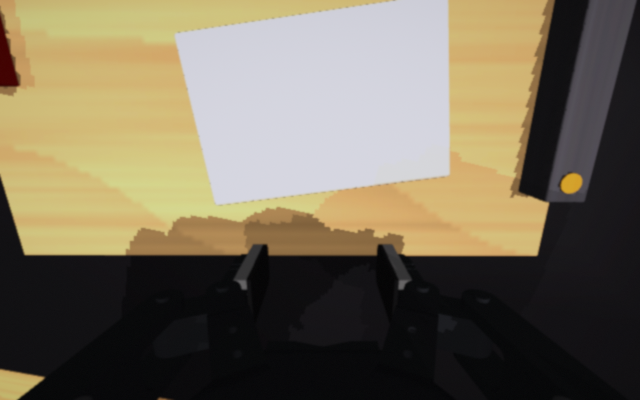

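The view shows the tile's near edge from (217, 204) to (448, 176), with both fingers behind it. I'll lower to mid-tile height and push towards the back fence.

Call:
{"method": "apply_moves", "body": {"translation": [[0, 0, 0.3], [0, 0, 0.27], [0.3, 0, 0], [0.3, 0, 0], [0.3, 0, 0]], "angular": [[0, 0, 0], [0, 0, 0], [0, 0, 0], [0, 0, 0], [0, 0, 0]]}}

```text
time_s: 3.33
position: [456.1, -16.1, 16.4]
orientation: [-3.12, -0.364, 0.0]
contact_force: [-1.4, 0.4, -0.4]
finger_gap: 55.6
gripper_force: 0.7
```

Call:
{"method": "apply_moves", "body": {"translation": [[0.3, 0, 0], [0.2, 0, 0], [0.2, 0, 0], [0.2, 0, 0], [0, 0, 0]], "angular": [[0, 0, 0], [0, 0, 0], [0, 0, 0], [0, 0, 0], [0, 0, 0]]}}

```text
time_s: 3.75
position: [483.3, -9.8, 16.4]
orientation: [-3.12, -0.364, -0.003]
contact_force: [-0.0, -0.1, -0.4]
finger_gap: 55.2
gripper_force: 0.0
```

```bash
python3 - <<'E'
from h import *
tcp(); report('wrist')
E
```

```text
t 3.75 tcp [483.3  -9.8  16.4] jig [-34.2   9.7] toolx yaw 13.32 z [ 0.002  0.    -1.   ] F [-0.  -0.1 -0.4] gap 55.2
wrist white [185, 66, 295, 181, 46689] (array([534.1,  -1.5]), array([ 78.9, 119.7]), 13.25) 30.6
wrist steel [0, 0, 640, 322, 51075] (array([573.5, -13.1]), array([288.5, 126.5]), 77.15) 34.4
wrist steel [271, 245, 67, 3, 130] (array([493.2,   1.8]), array([ 1.8, 31. ]), 13.54) 30.5
wrist steel [232, 247, 37, 51, 525] (array([478.8,  19.3]), array([21.4, 13.6]), 50.78) 35.1
wrist steel [378, 249, 37, 47, 512] (array([493.1, -37.2]), array([13.2, 20.7]), 63.36) 35.8
wrist wood [0, 65, 249, 289, 50517] (array([471.1, 101.4]), array([160.1, 140.8]), 13.73) 12.7
wrist wood [397, 66, 168, 265, 18523] (array([520.1, -81.9]), array([148.1,  81.8]), 20.94) 12.6
wrist wood [257, 249, 133, 101, 10636] (array([454.4, -16.5]), array([65.9, 77.4]), 13.76) 12.7
```

The tile is now square to the jig, about 3 mm short of the back fence. I'll nudge it in gently.

Call:
{"method": "apply_moves", "body": {"translation": [[0.04, 0, 0], [0.03, 0, 0], [0.03, 0, 0], [0, 0, 0]], "angular": [[0, 0, 0], [0, 0, 0], [0, 0, 0], [0, 0, 0]]}}

```text
time_s: 4.13
position: [483.8, -9.6, 16.1]
orientation: [3.12, 0.363, -0.002]
contact_force: [-3.4, -0.2, 1.7]
finger_gap: 55.5
gripper_force: 1.4
```

Call:
{"method": "apply_moves", "body": {"translation": [[0.02, 0, 0], [0, 0, 0]], "angular": [[0, 0, 0], [0, 0, 0]]}}

```text
time_s: 4.3
position: [484.8, -9.3, 16.1]
orientation: [-3.12, -0.364, 0.001]
contact_force: [-2.0, -0.1, -0.8]
finger_gap: 55.3
gripper_force: 1.0
```

Call:
{"method": "apply_moves", "body": {"translation": [[0.02, 0, 0], [0, 0, 0]], "angular": [[0, 0, 0], [0, 0, 0]]}}

```text
time_s: 4.47
position: [485.7, -9.1, 16.1]
orientation: [-3.12, -0.364, -0.0]
contact_force: [-1.5, -0.4, -0.7]
finger_gap: 55.5
gripper_force: 0.8
```

Call:
{"method": "apply_moves", "body": {"translation": [[0.03, 0, 0], [0.03, 0, 0], [0, 0, 0]], "angular": [[0, 0, 0], [0, 0, 0], [0, 0, 0]]}}

```text
time_s: 4.72
position: [485.9, -9.0, 15.9]
orientation: [3.12, 0.363, -0.004]
contact_force: [-5.6, -1.0, 4.2]
finger_gap: 55.0
gripper_force: 3.2
```

Call:
{"method": "apply_moves", "body": {"translation": [[0.03, 0, 0], [0, 0, 0]], "angular": [[0, 0, 0], [0, 0, 0]]}}

```text
time_s: 4.88
position: [485.9, -9.0, 15.8]
orientation: [3.12, 0.363, -0.007]
contact_force: [-8.4, -2.6, 6.1]
finger_gap: 55.3
gripper_force: 4.2
```

```bash
python3 - <<'E'
from h import *
tcp(); report('wrist')
E
```

```text
t 4.88 tcp [485.9  -9.   15.8] jig [-31.5   9.9] toolx yaw 13.28 z [-0.004 -0.001 -1.   ] F [-8.4 -2.6  6.1] gap 55.3
wrist white [184, 67, 298, 181, 46497] (array([536.4,  -0.9]), array([ 78.4, 119.5]), 13.17) 30.6
wrist steel [0, 0, 640, 327, 54818] (array([574.2, -13.4]), array([287.1, 128. ]), 77.06) 34.5
wrist steel [231, 247, 111, 51, 625] (array([491.2,   9.1]), array([21.7, 44.7]), 43.65) 33.6
wrist steel [378, 250, 38, 49, 527] (array([495.7, -36.4]), array([13.6, 20.7]), 63.43) 35.8
wrist wood [0, 72, 248, 286, 49360] (array([470.6, 101.5]), array([160.2, 140.4]), 13.38) 12.7
wrist wood [398, 72, 168, 260, 17954] (array([521. , -81.9]), array([146.3,  81.3]), 21.05) 12.7
wrist wood [257, 250, 133, 100, 10441] (array([456.7, -15.9]), array([65.8, 77.3]), 13.01) 12.7
wrist wood [437, 350, 17, 8, 103] (array([438.5, -95.6]), array([ 6.1, 10.7]), 10.64) 12.9
```

The tile is seated against the back fence (8 N reaction, TCP stopped). Next I'll retreat, lift, shut the jaw and go round to the tile's free end.

Call:
{"method": "apply_moves", "body": {"translation": [[-0.6, 0, 0], [0, 0, -1], [0, 0, -1], [1, -1, 0], [1, -1, 0]], "angular": [[0, 0, 0], [0, 0, 0], [0, 0, 0], [0, 0, 0], [0, 0, 0]]}}

```text
time_s: 5.35
position: [517.5, 58.1, 79.1]
orientation: [-3.121, -0.357, -0.01]
contact_force: [1.0, -0.3, 0.5]
finger_gap: 55.4
gripper_force: 0.0
```

Call:
{"method": "apply_moves", "body": {"translation": [[0.3, -1, 0], [0, 0, 0], [0, 0, 0], [0, 0, 0]], "angular": [[0, 0, 0], [0, 0, 0], [0, 0, 0], [0, 0, 0]], "jaw": 255}}

```text
time_s: 5.68
position: [516.5, 89.5, 76.1]
orientation: [3.12, 0.365, 0.0]
contact_force: [0.2, -0.9, -0.1]
finger_gap: 6.8
gripper_force: 0.0
```

```bash
python3 - <<'E'
from h import *
tcp(); report('wrist')
E
```

```text
t 5.68 tcp [516.5  89.5  76.1] jig [20.9 98.7] toolx yaw 13.34 z [ 0. -0. -1.] F [ 0.2 -0.9 -0.1] gap 6.8
wrist red [100, 122, 122, 151, 6149] (array([517.7, 176.6]), array([93.8, 39.9]), 13.3) 49.3
wrist white [369, 171, 191, 109, 18817] (array([536.4,  -1.1]), array([ 79. , 120.4]), 13.34) 30.7
wrist steel [216, 130, 28, 40, 184] (array([553.3, 157.1]), array([24.5, 16.6]), 11.39) 34.6
wrist steel [367, 131, 273, 201, 7661] (array([572.1, -53.6]), array([225.6, 113.4]), 68.13) 34.4
wrist wood [186, 106, 454, 24, 9878] (array([599.3,  45.7]), array([ 14.3, 305. ]), 13.2) 12.6
wrist wood [207, 172, 163, 174, 14152] (array([483.2, 106. ]), array([116.5, 151.6]), 86.6) 12.7
wrist wood [407, 172, 199, 182, 11645] (array([524.3, -85.9]), array([165.7, 140.4]), 73.75) 12.8
wrist wood [371, 282, 28, 9, 151] (array([472.3,  29.2]), array([ 8.2, 21.5]), 12.18) 12.9
wrist wood [90, 313, 30, 42, 639] (array([374.4, 241.8]), array([15.2, 32.6]), 89.93) 17.6
wrist wood [214, 328, 13, 15, 104] (array([397.3, 148.4]), array([ 6.1, 16.4]), 54.59) 12.8
wrist wood [420, 328, 22, 22, 174] (array([434. , -22.7]), array([27.8,  7. ]), 63.61) 12.8
```

Call:
{"method": "apply_moves", "body": {"translation": [[0, 0, 1], [0, 0, 0.5], [0, 0, 0.4], [0, 0, 0], [0, 0.3, 0]], "angular": [[0, 0, 0], [0, 0, 0], [0, 0, 0], [0, 0, 0], [0, 0, 0]]}}

```text
time_s: 6.15
position: [517.5, 80.3, 18.8]
orientation: [-3.12, -0.364, 0.003]
contact_force: [-0.3, -0.4, 0.1]
finger_gap: -0.2
gripper_force: 0.0
```

Call:
{"method": "apply_moves", "body": {"translation": [[0, 0.2, 0], [0, 0.2, 0], [0, 0.2, 0], [0, 0.2, 0], [0, 0.2, 0]], "angular": [[0, 0, 0], [0, 0, 0], [0, 0, 0], [0, 0, 0], [0, 0, 0]]}}

```text
time_s: 6.57
position: [526.1, 51.4, 20.0]
orientation: [-3.119, -0.364, -0.002]
contact_force: [-1.7, 3.6, 3.8]
finger_gap: -0.1
gripper_force: 2.8
```

Call:
{"method": "apply_moves", "body": {"translation": [[0, 0.2, 0], [0, 0.2, 0], [0, 0.15, 0], [0, 0, 0]], "angular": [[0, 0, 0], [0, 0, 0], [0, 0, 0], [0, 0, 0]]}}

```text
time_s: 6.9
position: [530.0, 34.8, 19.8]
orientation: [-3.12, -0.363, -0.002]
contact_force: [-1.0, 1.6, 3.5]
finger_gap: 0.0
gripper_force: 1.7
```

```bash
python3 - <<'E'
from h import *
tcp(); report('wrist')
E
```

```text
t 6.9 tcp [530.   34.8  19.8] jig [21.5 42.4] toolx yaw 13.27 z [ 0.001  0.    -1.   ] F [-1.   1.6  3.5] gap 0.0
wrist red [0, 126, 62, 209, 4486] (array([521. , 163.3]), array([94. , 13.4]), 12.81) 47.2
wrist white [350, 194, 260, 143, 28102] (array([544.6, -36.4]), array([ 79.6, 120.5]), 12.76) 30.7
wrist steel [33, 137, 607, 263, 38827] (array([574.5,   6.1]), array([317.4, 122.4]), 80.25) 34.5
wrist steel [295, 243, 57, 22, 647] (array([538.8,  37. ]), array([ 5.5, 26.1]), 13.86) 35.3
wrist wood [17, 103, 623, 32, 19386] (array([599.4,  46.3]), array([ 14.7, 304.6]), 13.23) 12.6
wrist wood [77, 195, 271, 168, 26256] (array([514.9, 111.3]), array([ 90.6, 188.7]), 36.27) 12.7
wrist wood [318, 323, 11, 23, 195] (array([476.4,  22.1]), array([17. ,  6.1]), 12.98) 12.8
wrist wood [213, 327, 23, 23, 191] (array([460.4,  79.9]), array([ 5.6, 21.5]), 50.61) 12.8
wrist wood [512, 338, 46, 21, 508] (array([ 501.8, -106.5]), array([31.8, 13.2]), 74.92) 12.8
```

About 10 mm remains to the end fence. I'll keep pushing and watch the force.

Call:
{"method": "apply_moves", "body": {"translation": [[0, 0.1, 0], [0, 0.1, 0], [0, 0.07, 0], [0, 0, 0]], "angular": [[0, 0, 0], [0, 0, 0], [0, 0, 0], [0, 0, 0]]}}

```text
time_s: 7.28
position: [531.5, 27.6, 19.6]
orientation: [-3.12, -0.364, -0.001]
contact_force: [-0.9, 3.5, 5.2]
finger_gap: 0.1
gripper_force: 2.6
```

Call:
{"method": "apply_moves", "body": {"translation": [[0, 0.03, 0], [0, 0.03, 0], [0, 0, 0]], "angular": [[0, 0, 0], [0, 0, 0], [0, 0, 0]]}}

```text
time_s: 7.53
position: [531.8, 26.2, 19.6]
orientation: [-3.119, -0.365, -0.001]
contact_force: [-1.0, 5.1, 6.2]
finger_gap: -0.2
gripper_force: 3.1
```

Call:
{"method": "apply_moves", "body": {"translation": [[0, 0.03, 0], [0, 0.03, 0], [0, 0, 0]], "angular": [[0, 0, 0], [0, 0, 0], [0, 0, 0]]}}

```text
time_s: 7.78
position: [532.0, 25.4, 19.6]
orientation: [-3.117, -0.365, -0.001]
contact_force: [-1.7, 7.7, 5.8]
finger_gap: -0.4
gripper_force: 4.9
```

```bash
python3 - <<'E'
from h import *
tcp(); report('wrist')
E
```

```text
t 7.78 tcp [532.   25.4  19.6] jig [21.3 32.8] toolx yaw 13.36 z [ 0.     0.003 -1.   ] F [-1.7  7.7  5.8] gap -0.4
wrist red [0, 202, 42, 132, 2448] (array([506.1, 159.1]), array([64.4, 13.7]), 11.65) 47.1
wrist white [350, 194, 260, 145, 28277] (array([546.5, -45.6]), array([ 79.8, 120.2]), 12.68) 30.7
wrist steel [10, 136, 630, 260, 41108] (array([577.1,   7. ]), array([316.6, 122.2]), 81.18) 34.6
wrist steel [294, 243, 58, 23, 653] (array([540.8,  27.6]), array([ 5.5, 26.1]), 13.47) 35.3
wrist wood [0, 102, 640, 33, 19808] (array([600. ,  43.7]), array([ 14.7, 310.5]), 13.26) 12.6
wrist wood [61, 194, 286, 176, 29451] (array([515. , 107.9]), array([ 95.4, 199.5]), 36.99) 12.7
wrist wood [318, 323, 11, 23, 203] (array([478.5,  12.8]), array([17.1,  6.1]), 13.75) 12.7
wrist wood [213, 327, 23, 23, 193] (array([461.7,  70.9]), array([ 5.5, 21.6]), 49.99) 12.8
wrist wood [514, 339, 29, 14, 189] (array([ 503. , -110.8]), array([21. ,  7.9]), 75.34) 12.8
```

Call:
{"method": "apply_moves", "body": {"translation": [[0, 0.04, 0], [0, 0.03, 0], [0, 0, 0]], "angular": [[0, 0, 0], [0, 0, 0], [0, 0, 0]]}}

```text
time_s: 8.08
position: [532.0, 25.2, 19.6]
orientation: [-3.113, -0.366, -0.0]
contact_force: [-2.7, 14.0, 8.2]
finger_gap: -0.1
gripper_force: 7.9
```

Call:
{"method": "apply_moves", "body": {"translation": [[0, 0.04, 0], [0, 0.03, 0], [0, 0, 0]], "angular": [[0, 0, 0], [0, 0, 0], [0, 0, 0]]}}

```text
time_s: 8.33
position: [532.1, 24.9, 19.6]
orientation: [-3.109, -0.367, 0.0]
contact_force: [-4.7, 19.3, 10.3]
finger_gap: -0.1
gripper_force: 11.0
```

```bash
python3 - <<'E'
from h import *
tcp(); im,d,p,W=report('wrist'); cv2.imwrite('pics/wrist3.png',im[...,::-1])
E
```

```text
t 8.33 tcp [532.1  24.9  19.6] jig [21.3 32.3] toolx yaw 13.47 z [-0.001  0.011 -1.   ] F [-4.7 19.3 10.3] gap -0.1
wrist red [0, 197, 43, 135, 2496] (array([506.3, 159.7]), array([65.4, 13.9]), 12.89) 47.1
wrist white [349, 194, 262, 146, 28371] (array([546.5, -45.8]), array([ 79.6, 120.3]), 12.95) 30.7
wrist white [411, 327, 17, 11, 101] (array([505.2, -32.7]), array([10.7,  4.5]), 68.77) 30.7
wrist steel [12, 135, 628, 263, 41305] (array([577. ,   6.8]), array([316.4, 121.7]), 81.21) 34.6
wrist steel [295, 242, 58, 24, 660] (array([540.8,  27. ]), array([ 5.5, 26.2]), 13.48) 35.1
wrist wood [0, 101, 640, 35, 19754] (array([599.9,  44.1]), array([ 14.7, 311. ]), 13.24) 12.6
wrist wood [61, 193, 286, 176, 29497] (array([514.4, 108.4]), array([ 96.1, 201.3]), 37.45) 12.7
wrist wood [318, 323, 11, 23, 199] (array([478.6,  12.3]), array([16.6,  6.1]), 14.09) 12.7
wrist wood [213, 327, 23, 23, 192] (array([461.6,  70.1]), array([ 5.5, 21.8]), 50.8) 12.8
wrist wood [517, 341, 26, 12, 167] (array([ 503.7, -111.2]), array([17.7,  7.9]), 73.31) 12.8
```

View pics/wrist3.png

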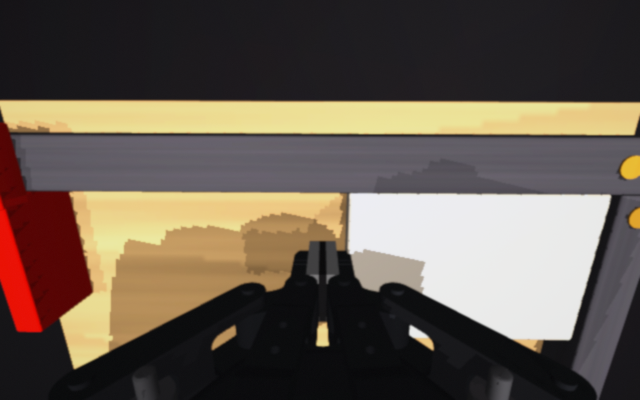

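In this view the tile is at the end fence (right edge about (600, 200–340)) and along the back fence (row 192, no visible gap). I'll seat it once more towards the back fence with the wide pusher.

Call:
{"method": "apply_moves", "body": {"translation": [[0, -0.6, 0], [0, 0, -1], [0, 0, -1], [-1, 0.5, 0], [-1, 1, 0]], "angular": [[0, 0, 0], [0, 0, 0], [0, 0, 0], [0, 0, 0], [0, 0, 0]]}}

```text
time_s: 8.8
position: [483.0, -18.9, 80.9]
orientation: [3.118, 0.371, 0.007]
contact_force: [-0.0, -0.3, 0.2]
finger_gap: 0.6
gripper_force: 0.0
```

Call:
{"method": "apply_moves", "body": {"translation": [[-0.9, 1, 0], [0, 0, 0.8], [0, 0, 0.8], [0, 0, 0.3], [0, 0, 0]], "angular": [[0, 0, 0], [0, 0, 0], [0, 0, 0], [0, 0, 0], [0, 0, 0]], "jaw": 125}}

```text
time_s: 9.22
position: [459.1, -55.2, 20.1]
orientation: [-3.12, -0.363, 0.008]
contact_force: [-0.4, 0.4, 0.3]
finger_gap: 43.4
gripper_force: 0.0
```

```bash
python3 - <<'E'
from h import *
tcp(); report('wrist')
E
```

```text
t 9.22 tcp [459.1 -55.2  20.1] jig [-68.2 -28.9] toolx yaw 13.28 z [-0.005 -0.001 -1.   ] F [-0.4  0.4  0.3] gap 43.4
wrist white [198, 0, 307, 172, 48072] (array([540.6, -47. ]), array([ 67.6, 120. ]), 13.14) 30.6
wrist steel [465, 0, 99, 256, 13040] (array([ 536.9, -119.2]), array([106.3,  21.7]), 13.17) 34.5
wrist steel [247, 244, 34, 47, 399] (array([457. , -31.3]), array([20.1, 12.9]), 53.62) 35.0
wrist steel [366, 244, 33, 49, 416] (array([468.2, -77.1]), array([13.1, 19.8]), 60.79) 36.1
wrist wood [0, 0, 485, 301, 87864] (array([490.6,   3. ]), array([153.4, 280.1]), 13.28) 12.6
```

Call:
{"method": "apply_moves", "body": {"translation": [[0.3, 0, 0.05], [0.3, 0, 0], [0.3, 0, 0], [0.15, 0, 0], [0, 0, 0]], "angular": [[0, 0, 0], [0, 0, 0], [0, 0, 0], [0, 0, 0], [0, 0, 0]]}}

```text
time_s: 9.68
position: [493.9, -47.2, 21.1]
orientation: [3.12, 0.365, 0.001]
contact_force: [-0.0, 0.4, -0.2]
finger_gap: 43.6
gripper_force: 0.0
```

Call:
{"method": "apply_moves", "body": {"translation": [[0.07, 0, 0], [0.06, 0, 0], [0.04, 0, 0], [0.03, 0, 0], [0, 0, 0]], "angular": [[0, 0, 0], [0, 0, 0], [0, 0, 0], [0, 0, 0], [0, 0, 0]]}}

```text
time_s: 10.1
position: [494.8, -46.7, 20.1]
orientation: [3.12, 0.363, -0.009]
contact_force: [-8.2, -2.2, 6.3]
finger_gap: 43.5
gripper_force: 4.2
```

Call:
{"method": "apply_moves", "body": {"translation": [[0.04, 0, 0], [0.03, 0, 0], [0, 0, 0]], "angular": [[0, 0, 0], [0, 0, 0], [0, 0, 0]]}}

```text
time_s: 10.35
position: [494.8, -46.6, 19.7]
orientation: [3.119, 0.362, -0.015]
contact_force: [-12.4, -4.7, 7.6]
finger_gap: 43.1
gripper_force: 6.6
```

```bash
python3 - <<'E'
from h import *
tcp(); report('wrist')
E
```

```text
t 10.35 tcp [494.8 -46.6  19.7] jig [-31.5 -28.8] toolx yaw 13.25 z [-0.009 -0.002 -1.   ] F [-12.4  -4.7   7.6] gap 43.1
wrist white [205, 68, 290, 177, 45477] (array([546.9, -45.4]), array([ 78.9, 119.5]), 13.25) 30.6
wrist steel [0, 0, 566, 311, 47165] (array([581.9, -31.6]), array([251.2, 121.2]), 76.38) 34.5
wrist steel [246, 246, 35, 46, 413] (array([492.3, -23. ]), array([21. , 13.3]), 51.83) 35.2
wrist steel [366, 247, 34, 46, 385] (array([503.8, -68.4]), array([13. , 19.9]), 62.15) 36.0
wrist wood [0, 72, 262, 280, 54633] (array([478.7,  69.5]), array([159.9, 165.2]), 13.27) 12.7
wrist wood [269, 247, 109, 99, 8615] (array([465.1, -53.7]), array([66.7, 65.3]), 12.92) 12.7
wrist wood [383, 247, 69, 48, 1949] (array([ 494.4, -100.2]), array([30.7, 38.7]), 13.27) 12.7
```

The tile is home: TCP stopped at the same place, yaw 13.25°. Next I'll retreat, shut the jaw and go behind the stop's tab.

Call:
{"method": "apply_moves", "body": {"translation": [[-0.5, 0, 0], [0, 0, -1], [0, 0, -1], [0, 0, -1], [0.5, -0.9, -0.4]], "angular": [[0, 0, 0], [0, 0, 0], [0, 0, 0], [0, 0, 0], [0, 0, 0]], "jaw": 255}}

```text
time_s: 10.82
position: [495.3, -22.4, 126.6]
orientation: [3.119, 0.356, 0.007]
contact_force: [2.2, -0.2, -1.1]
finger_gap: -0.1
gripper_force: 0.0
```

Call:
{"method": "apply_moves", "body": {"translation": [[0.5, -0.9, 0], [0.5, -0.9, 0], [0.5, -0.9, 0], [0.5, -0.9, 0], [0.5, -0.9, 0]], "angular": [[0, 0, 0], [0, 0, 0], [0, 0, 0], [0, 0, 0], [0, 0, 0]]}}

```text
time_s: 11.23
position: [536.6, 129.6, 123.0]
orientation: [-3.118, -0.37, -0.001]
contact_force: [0.4, -0.0, -0.5]
finger_gap: 0.2
gripper_force: 0.0
```

Call:
{"method": "apply_moves", "body": {"translation": [[0.5, -0.9, 0], [0.4, -0.9, 0], [0, -0.9, 0], [0, -0.4, 0], [0, 0, 0]], "angular": [[0, 0, 0], [0, 0, 0], [0, 0, 0], [0, 0, 0], [0, 0, 0]]}}

```text
time_s: 11.65
position: [549.0, 184.8, 124.0]
orientation: [-3.068, -0.469, 0.011]
contact_force: [-0.3, -0.6, 0.4]
finger_gap: -0.0
gripper_force: 0.0
```

```bash
python3 - <<'E'
from h import *
tcp(); im,d,p=grab('scene'); W=world(d,p); m=masks(im,W,d)
P=W[m['red']]; t=P[P[:,2]>55]; print('tab',jig(t).mean(0),jig(t).min(0),jig(t).max(0),t[:,2].max())
i=im.astype(int); b=(i[...,2]>120)&(i[...,0]<90)&(d>0)&(W[...,2]<60)&(W[...,2]>5); print('tape',rect(W[b]),jig(np.array(rect(W[b])[0])))
im,d,p=grab('wrist'); cv2.imwrite('pics/wrist4.png',im[...,::-1]); W=world(d,p)
P=W[masks(im,W,d)['red']]; t=P[(P[:,2]>80)]; print('tabtop w',rect(t),jig(np.array(rect(t)[0])),np.median(t[:,2]))
E
```

```text
t 11.65 tcp [549.  184.8 124. ] jig [ 74.5 184. ] toolx yaw 17.4 z [-0.013  0.036 -0.999] F [-0.3 -0.6  0.4] gap -0.0
tab [ 78.67758979 182.32194043] [ 59.08111926 172.04540322] [ 88.45167953 190.61072145] 96.09193408548396
tape (array([534.9, 370.8]), array([98.9, 98.8]), 27.88) [103.59318941 368.24516441]
tabtop w (array([546.6, 199.6]), array([23.8, 50. ]), 13.41) [ 75.59486721 198.94535946] 92.39624028754936
```

View pics/wrist4.png

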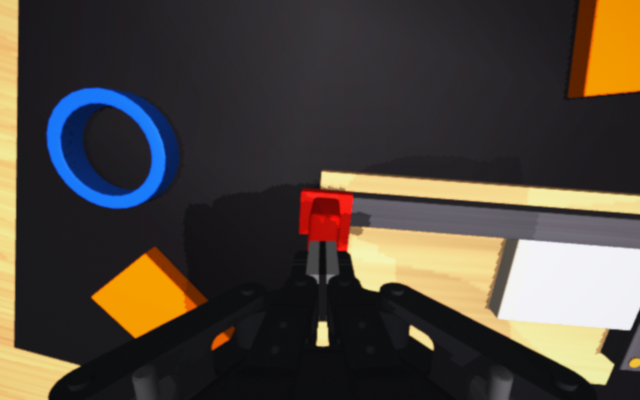

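Joint 6 is probably at its limit, so I'll turn the tool back 90°. Tool x will then lie along jig +y, and the closed fingers' flat side will do the pushing.

Call:
{"method": "apply_moves", "body": {"translation": [[0, 0, 0], [0, 0, 0], [0, 0, 0], [0, 0, 0], [0, 0, 0]], "angular": [[0, 0, -1], [0, 0, -1], [0, 0, -1], [0, 0, -1], [0, 0, -1]]}}

```text
time_s: 12.17
position: [549.6, 182.7, 124.2]
orientation: [-2.893, -1.124, -0.003]
contact_force: [0.1, 0.6, -1.3]
finger_gap: -0.1
gripper_force: 0.0
```

Call:
{"method": "apply_moves", "body": {"translation": [[0, 0, 0], [0, 0, 0], [0, 0, 0], [0, 0, 0], [0, 0, 0]], "angular": [[0, 0, -1], [0, 0, -1], [0, 0, -1], [0, 0, -1], [0, 0, -1]]}}

```text
time_s: 12.58
position: [549.6, 182.7, 124.2]
orientation: [-2.583, -1.724, -0.016]
contact_force: [-0.8, 0.0, -0.3]
finger_gap: 0.1
gripper_force: 0.0
```

Call:
{"method": "apply_moves", "body": {"translation": [[0, 0, 0], [0, 0, 0], [0, 0, 0], [0, 0, 0], [0, 0, 0]], "angular": [[0, 0, -1], [0, 0, -1], [0, 0, -1], [0, 0, -1], [0, 0, 0]]}}

```text
time_s: 13.0
position: [549.7, 182.8, 124.2]
orientation: [-2.248, -2.146, -0.025]
contact_force: [0.6, 0.7, 0.5]
finger_gap: -0.2
gripper_force: 0.0
```

```bash
python3 - <<'E'
from h import *
tcp(); o=readout.get_obs(); print(np.round(o['qpos'],3))
from scipy.spatial.transform import Rotation as R
a=np.radians(13.28); T=np.array([[-np.sin(a),np.cos(a),0],[np.cos(a),np.sin(a),0],[0,0,-1]]).T
T=np.column_stack([[-np.sin(a),np.cos(a),0],[np.cos(a),np.sin(a),0],[0,0,-1]])
print('tool-frame turn needed deg',np.degrees((R.from_rotvec(o['orientation']).inv()*R.from_matrix(T)).as_rotvec()))
E
```

```text
t 13.0 tcp [549.7 182.8 124.2] jig [ 74.7 181.9] toolx yaw 87.33 z [-0.012  0.036 -0.999] F [0.6 0.7 0.5] gap -0.2
[ 0.3    0.339 -0.264  0.968  0.038  1.917]
tool-frame turn needed deg [ -0.47430737  -2.11021089 -15.93559809]
```

Call:
{"method": "apply_moves", "body": {"translation": [[0, 0, 0], [0, 0, 0], [0, 0, 0], [0, 0, 0], [0, 0, 0]], "angular": [[-0.024, -0.106, -0.797], [-0.024, -0.106, -0.797], [-0.024, -0.106, -0.797], [-0.024, -0.106, -0.797], [0, 0, 0]]}}

```text
time_s: 13.42
position: [549.7, 183.5, 124.2]
orientation: [1.952, 2.462, 0.0]
contact_force: [-0.4, 0.3, 0.6]
finger_gap: -0.2
gripper_force: 0.0
```

Call:
{"method": "apply_moves", "body": {"translation": [[0.8, -0.07, 0], [0.8, 0, 0], [0, 0, 0], [0, 0, 1], [0, 0, 0]], "angular": [[0, 0, 0], [0, 0, 0], [0, 0, 0], [0, 0, 0], [0, 0, 0]]}}

```text
time_s: 13.83
position: [534.5, 228.9, 90.6]
orientation: [-1.952, -2.459, 0.007]
contact_force: [-1.7, -0.5, -0.7]
finger_gap: -0.1
gripper_force: 0.0
```

```bash
python3 - <<'E'
from h import *
tcp(); im,d,p=grab('wrist'); W=world(d,p)
P=W[masks(im,W,d)['red']]; t=P[(P[:,2]>87)]; print('tabtop w',rect(t),jig(np.array(rect(t)[0])),np.median(t[:,2]))
E
```

```text
t 13.83 tcp [534.5 228.9  90.6] jig [ 70.6 230.3] toolx yaw 103.1 z [-0.005 -0.002 -1.   ] F [-1.7 -0.5 -0.7] gap -0.1
tabtop w (array([539.8, 207.3]), array([ 6.3, 67.3]), 13.34) [ 70.74863385 208.003175  ] 92.77484951190894
```

Call:
{"method": "apply_moves", "body": {"translation": [[0, 0.06, 0.95], [0, 0, 0], [-0.34, 0, 0], [-0.34, 0, 0], [-0.34, 0, 0]], "angular": [[0, 0, 0], [0, 0, 0], [0, 0, 0], [0, 0, 0], [0, 0, 0]]}}

```text
time_s: 14.3
position: [546.5, 200.2, 67.1]
orientation: [-1.951, -2.462, -0.003]
contact_force: [-0.2, 3.7, -0.7]
finger_gap: -0.1
gripper_force: 1.7
```

Call:
{"method": "apply_moves", "body": {"translation": [[-0.34, 0, 0], [-0.34, 0, 0], [-0.34, 0, 0], [-0.34, 0, 0], [-0.34, 0, 0]], "angular": [[0, 0, 0], [0, 0, 0], [0, 0, 0], [0, 0, 0], [0, 0, 0]]}}

```text
time_s: 14.72
position: [558.2, 150.4, 66.1]
orientation: [1.95, 2.462, 0.002]
contact_force: [0.3, 3.8, 3.0]
finger_gap: 0.0
gripper_force: 1.7
```

```bash
python3 - <<'E'
from h import *
tcp(); im,d,p=grab('side'); W=world(d,p)
P=W[masks(im,W,d)['red']]; print('red',rect(P),jig(P).min(0),jig(P).max(0),P[:,2].max())
E
```

```text
t 14.72 tcp [558.2 150.4  66.1] jig [ 75.6 148.4] toolx yaw 103.24 z [ 0.001  0.001 -1.   ] F [0.3 3.8 3. ] gap 0.0
red (array([530.4, 119.7]), array([95.4, 39.8]), 13.54) [ -6.21965906 104.94515193] [ 89.17717394 144.90888056] 96.4313330250339
```

Call:
{"method": "apply_moves", "body": {"translation": [[-0.34, 0, 0], [-0.34, 0, 0], [-0.34, 0, 0], [-0.34, 0, 0], [-0.34, 0, 0]], "angular": [[0, 0, 0], [0, 0, 0], [0, 0, 0], [0, 0, 0], [0, 0, 0]]}}

```text
time_s: 15.18
position: [569.5, 100.7, 65.6]
orientation: [1.95, 2.463, 0.001]
contact_force: [0.4, 3.6, 1.6]
finger_gap: -0.2
gripper_force: 1.7
```

Call:
{"method": "apply_moves", "body": {"translation": [[-0.3, 0, 0], [-0.2, 0, 0], [-0.1, 0, 0], [0, 0, 0]], "angular": [[0, 0, 0], [0, 0, 0], [0, 0, 0], [0, 0, 0]]}}

```text
time_s: 15.52
position: [573.1, 82.7, 65.3]
orientation: [1.951, 2.462, -0.002]
contact_force: [0.9, -0.2, -0.9]
finger_gap: -0.2
gripper_force: 0.0
```

```bash
python3 - <<'E'
from h import *
tcp(); im,d,p=grab('side'); W=world(d,p); m=masks(im,W,d)
P=W[m['red']]; print('red',rect(P),jig(P).min(0),jig(P).max(0)); P=W[m['white']]; print(rect(P),jig(P).min(0),jig(P).max(0))
E
```

```text
t 15.52 tcp [573.1  82.7  65.3] jig [74.5 79.1] toolx yaw 103.19 z [-0.001 -0.001 -1.   ] F [ 0.9 -0.2 -0.9] gap -0.2
red (array([545.6,  51.5]), array([96.3, 39.6]), 14.6) [-7.40988928 34.77802072] [88.96171952 75.22839495]
(array([546.7, -47.6]), array([ 82.6, 123.5]), 13.78) [ -22.90241369 -103.42172968] [60.16906882 20.42052604]
```

Call:
{"method": "apply_moves", "body": {"translation": [[-0.15, 0, 0], [-0.15, 0, 0], [-0.15, 0, 0], [0, 0, 0]], "angular": [[0, 0, 0], [0, 0, 0], [0, 0, 0], [0, 0, 0]]}}

```text
time_s: 15.9
position: [575.8, 70.1, 65.1]
orientation: [-1.95, -2.462, 0.002]
contact_force: [-0.7, 1.4, -1.1]
finger_gap: 0.1
gripper_force: 0.4
```

Call:
{"method": "apply_moves", "body": {"translation": [[-0.05, 0, 0], [-0.05, 0, 0], [0, 0, 0]], "angular": [[0, 0, 0], [0, 0, 0], [0, 0, 0]]}}

```text
time_s: 16.15
position: [576.6, 67.8, 65.3]
orientation: [-1.95, -2.462, 0.001]
contact_force: [-1.6, 1.7, -0.6]
finger_gap: 0.1
gripper_force: 1.1
```

Call:
{"method": "apply_moves", "body": {"translation": [[-0.04, 0, 0], [0, 0, 0]], "angular": [[0, 0, 0], [0, 0, 0]]}}

```text
time_s: 16.32
position: [577.1, 66.8, 65.5]
orientation: [-1.95, -2.463, -0.0]
contact_force: [-2.5, 2.4, -1.0]
finger_gap: 0.3
gripper_force: 1.3
```

```bash
python3 - <<'E'
from h import *
tcp()
E
```

```text
t 16.32 tcp [577.1  66.8  65.5] jig [74.8 62.7] toolx yaw 103.26 z [-0.  0. -1.] F [-2.5  2.4 -1. ] gap 0.3
```

Call:
{"method": "apply_moves", "body": {"translation": [[-0.03, 0, 0], [-0.03, 0, 0], [0, 0, 0]], "angular": [[0, 0, 0], [0, 0, 0], [0, 0, 0]]}}

```text
time_s: 16.57
position: [577.5, 65.3, 65.5]
orientation: [-1.95, -2.463, -0.001]
contact_force: [-2.4, 2.3, -1.5]
finger_gap: -0.1
gripper_force: 2.0
```

Call:
{"method": "apply_moves", "body": {"translation": [[-0.03, 0, 0], [-0.02, 0, 0], [0, 0, 0]], "angular": [[0, 0, 0], [0, 0, 0], [0, 0, 0]]}}

```text
time_s: 16.82
position: [577.6, 65.3, 65.5]
orientation: [-1.947, -2.461, -0.004]
contact_force: [-4.0, 7.9, -0.2]
finger_gap: 0.0
gripper_force: 4.4
```

Call:
{"method": "apply_moves", "body": {"translation": [[-0.02, 0, 0], [-0.02, 0, 0], [0, 0, 0]], "angular": [[0, 0, 0], [0, 0, 0], [0, 0, 0]]}}

```text
time_s: 17.07
position: [577.5, 65.3, 65.6]
orientation: [-1.945, -2.461, -0.006]
contact_force: [-5.1, 11.8, -0.0]
finger_gap: -0.2
gripper_force: 6.2
```

```bash
python3 - <<'E'
from h import *
tcp(); im,d,p=grab('side'); W=world(d,p); m=masks(im,W,d)
P=W[m['red']]; print('red',rect(P),jig(P).min(0),jig(P).max(0)); P=W[m['white']]; print(rect(P),jig(P).min(0),jig(P).max(0))
E
```

```text
t 17.07 tcp [577.5  65.3  65.6] jig [74.8 61.1] toolx yaw 103.35 z [-0.001  0.006 -1.   ] F [-5.1 11.8 -0. ] gap -0.2
red (array([550.7,  33.6]), array([94.5, 38.9]), 14.45) [-5.6834471  17.34190092] [88.96932426 56.27652262]
(array([546.2, -48.1]), array([ 83. , 120.1]), 13.1) [ -23.15945883 -102.01325904] [59.92099846 18.14583442]
```

The stop ran up against the tile at 61.1 mm, as predicted, and the force rose to 12 N. I'll back off, lift and check.

Call:
{"method": "apply_moves", "body": {"translation": [[0.2, 0, 0], [0.8, 0, 0], [0, 0, -1], [0, 0, -1], [0, 0, -1]], "angular": [[0, 0, 0], [0, 0, 0], [0, 0, 0], [0, 0, 0], [0, 0, 0]]}}

```text
time_s: 17.53
position: [571.8, 91.3, 156.8]
orientation: [1.949, 2.462, -0.001]
contact_force: [0.8, -0.1, -0.3]
finger_gap: 0.3
gripper_force: 0.0
```

Call:
{"method": "apply_moves", "body": {"translation": [[-0.8, -1, -1], [-1, -1, -0.6], [-1, -0.6, 0], [0, 0, 0], [0, 0, 0]], "angular": [[0, 0, 0], [0, 0, 0], [0, 0, 0], [0, 0, 0], [0, 0, 0]]}}

```text
time_s: 17.95
position: [521.0, -2.2, 198.6]
orientation: [1.952, 2.457, 0.001]
contact_force: [0.4, 1.0, 0.1]
finger_gap: -0.2
gripper_force: 0.0
```

```bash
python3 - <<'E'
from h import *
tcp(); im,d,p,W=report('wrist'); cv2.imwrite('pics/wrist5.png',im[...,::-1])
m=masks(im,W,d); P=W[m['white']&(W[...,2]>25)]; print(jig(np.array(rect(P)[0])),rect(P))
E
```

```text
t 17.95 tcp [521.   -2.2 198.6] jig [4.2 8.5] toolx yaw 103.06 z [ 0.003 -0.001 -1.   ] F [0.4 1.  0.1] gap -0.2
wrist red [353, 137, 67, 40, 1348] (array([569.9,  44.4]), array([50.4, 40.6]), 4.28) 90.5
wrist red [314, 165, 38, 11, 226] (array([527. ,  19.2]), array([36.9,  9.2]), 13.13) 47.0
wrist white [300, 175, 75, 101, 5258] (array([547.7, -45.2]), array([ 79. , 119.9]), 13.14) 30.6
wrist steel [376, 0, 8, 136, 180] (array([549.2, 120.7]), array([  1.3, 120. ]), 13.07) 33.6
wrist wood [214, 0, 166, 283, 32062] (array([491.9,  17.9]), array([159.4, 307.1]), 13.35) 12.7
wrist wood [403, 0, 18, 137, 1069] (array([583.4, 130.4]), array([  9. , 128.2]), 13.38) 12.5
wrist wood [469, 177, 113, 82, 6003] (array([759.3,   8.8]), array([119.4,  80.7]), 22.97) 18.3
wrist wood [393, 179, 14, 104, 672] (array([624.2, -42.1]), array([  8.6, 132. ]), 13.16) 12.5
wrist wood [467, 311, 27, 18, 254] (array([ 763.7, -127.9]), array([15.8, 33.2]), 78.94) 17.2
[31.76384536 34.82683058] (array([541.7,  29.8]), array([104.1, 268.6]), 13.21)
```

View pics/wrist5.png

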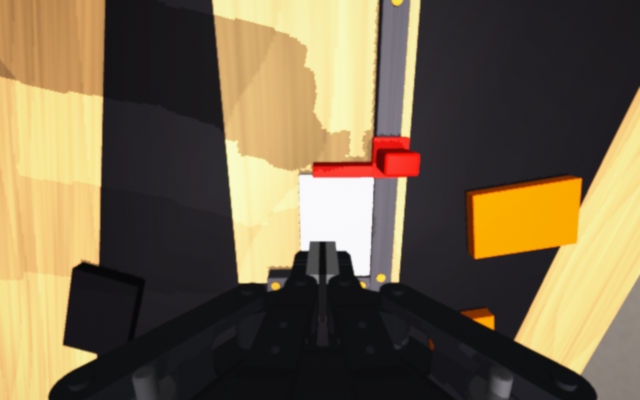

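The tile, (300–372, 175–276), sits in the corner at jig (20.3, −39.5), yaw within 0.2° of the jig. The red blade, (314–372, 163–176), rests on its free end and the arm is clear. Handing in.

```bash
python3 -c "
from bench import job_done; print(job_done())"
```

```text
the job is handed in; nothing more can be done
None
```

The job is handed in: the white tile measures home in the fence corner to within about 0.5 mm and 0.2°, the red stop rests against its free end, and the arm is clear, at about 18 s of the 42 s allowed; the samples, glue bottle and tape were never touched.

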